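Put the citrus juicer back together

ROBOT

A 6-joint arm with a two-finger parallel gripper is mounted at the origin on a cart in front of the work surface, level with it; the furniture and walls round the work are solid. World frame = base frame: x ahead of the robot, y to its left, z up, the work surface at z = 0. Lengths are in m, angles in rad, forces in N, time in s.
With the tool pointing down it reaches from about 0.425 to 0.95 m from the base axis. Payload 3.5 kg.
Tool frame: the origin (TCP) lies on the centre line of the jaws, within the pads' length; the fingertips stand 8 mm ahead of it and the grasp point (between the pads) lies 11 mm behind it; z points along the fingers, y is the line along which they close (so a half turn about z gives the same grasp; the last joint's range is limited). The gripper opens to 85 mm and grips with 20 to 120 N. Pads are 22 mm wide; open, the fingers measure 114 mm over their backs; the gripper's body (76 mm by 85 mm) begins 54 mm behind the grasp point. The pads swing forward as they close: fully open they stand 13 mm farther back than shut.
Start: joints at [-1.261, 0.286, 1.577, -0, 1.279, -0.15], TCP at [0.3, -0.605, 0.204] pointing down, gripper open.
Joint ranges: [-2.77, 2.77], [-0.9, 2.22], [0.21, 2.48], [-1.53, 4.67], [0.24, 2.81], [-2.84, 2.84]. Speed limits (rad/s): [2.79, 2.79, 3.14, 3.14, 3.14, 3.14].

INTERFACE

Orientations are given as a unit quaternion [x, y, z, w].
In Python, from plant import ctrl gives the robot as it stands. The module is installed in compiled form; this text tells all that it offers.
- The arm moves only by the tool send_rows, never from a script. Its argument "steps" is a list of rows, each a list of 5 numbers: the shift along the tool's x, y, z in m, then the turn about the tool's z in degrees, then the opening, from -1 (shut) to 1 (fully open). A call has 1 to 12 rows; each row is the pose to reach, as a shift and turn from the pose commanded when the call began, along the tool's axes at that moment; what a row does not reach only later rows make up. A row lasts 1/10 s, in which the tool goes at most 50 mm and 8.59 degrees, less where a joint would pass 70% of its speed; a pose out of reach is approached as far as the arm can. A call with a gripper value outside its range is refused whole. The fingers move at their own pace and stop on an object; "squeeze" is the grip in N (left out, the last holds). Time passes only in rows, so rows that repeat a pose let the fingers close. It gives the time, the measured TCP pose, the force, the opening and the grip force at its end, in the units of the state.
- ctrl.get_state(): the state, without advancing time (a new reading comes with each control period).
- ctrl.read_camera(name): name is "side" or "top" or "wrist"; returns the picture (384x512x3 uint8, red, green, blue); there is no depth.
- ctrl.calibration(name): a dict with "intrinsics" (3x3 intrinsics, pixels), "extrinsics" (4x4, takes a point from world to camera coordinates); the wrist camera has in their place "tool_from_camera" (4x4, takes a point from camera to tool coordinates, whose origin is the TCP and whose axes are the flange's). Camera axes: x right, y up, looking along -z (the intrinsics and any distortion apply to the point x, -y, -z); pixel columns grow to the right and rows downward; lengths in m; the calibration is good to about 2 mm. A picture is of the moment at which its call begins: read the wrist's pose just before it. calibration takes no time and is no camera call.
- ctrl.sign_off(): hands the job in; it is judged then, once.
The state is a dict: "time": time; "qpos": joint angles; "dq": joint speeds; "joint_efforts": joint torques, N m; "eef_pos": TCP position; "tcp_rot": TCP orientation; "contact_force": force on the tool from outside, world axes, zero at the start; "wrist_torque": the same for the moment, N m; "opening": opening from 0.0 (shut) to 1.0 (fully open); "finger_force": force on a finger pad.
Only numpy, scipy, OpenCV 4.12 (cv2) and the standard library are available. Lean on these libraries where they do the work, as an engineer would, in place of code of your own. Each camera call takes 0.05 s, during which the arm holds its last target. There are 200 camera calls.

TASK

The washed parts of the citrus juicer lie on the chopping board. Put the juicer together for pressing oranges: lower the slotted sieve over the spindle until it sits level in the juice bowl, then put the ribbed reamer cone on the spindle and turn it until the slot in its hub drops over the spindle's crossbar and the cone is fully home. Let go of both, and do not disturb the cup under the spout or the other things standing about.

Things in the scene. Friction and masses are not known exactly. Their poses are not given: they have to be found in the camera images.
- juicer: Electric citrus juicer, fixed on the worktop left or right of the sink: round steel housing 124 mm wide, white juice bowl on top. Origin: centre of its underside, z up; its axis is the spindle's. The bowl's rim is 131 mm across outside, 116 mm inside, 102 mm above the origin. The spout points along -x; a small cup stands under it, reaching 130 mm from the axis.
- sieve_seat (a point): Where the centre of the sieve's underside belongs: on the juicer's axis, 90 mm above the worktop, level with the tops of six lugs in the bowl that carry the sieve. Round the axis stands a fixed sleeve, 28 mm across, up to 10 mm above this point; the spindle comes out of the sleeve.
- spindle_top (a point): Centre of the spindle's top, 151 mm above the worktop, z up. Steel shaft 14 mm across with a flat crossbar through it along this point's x axis, 23 mm from end to end, 6 mm thick, its top 20 mm below this point: the uppermost 20 mm are plain and round. It may stand at any angle; the motor's gears hold it (about 0.5 N m to turn it).
- sieve: Slotted round steel sieve lying on the board, 112 mm across, about 90 g. Origin: centre of its underside, z up; the same all round, its yaw is free. Floor 4 mm thick, outer upstand 12 mm high; in the middle a hub tube 42 mm outside, 35 mm inside, open right through, 24 mm high: grip it there from above. It goes over sleeve and spindle with 3.5 mm to spare all round.
- reamer: White ribbed reamer cone standing point up on the board, 62 mm high, about 60 g. Origin: centre of its underside, z up. Skirt 42 mm across, 26 mm high, with two flat finger grips on its +y and -y sides (44 mm apart, 28 mm long): grip it there from above. Two fins stick out along +x and -x, 54 mm from end to end, in line with the slot of the hub inside (hub_end).
- hub_end (a point): Inner end of the reamer's hub, on the cone's axis, 34 mm above its underside; axes as the cone's. Below it the hub is open: round bore 16.6 mm wide, with a cross slot 9 mm wide, 26 mm long, along x, over the whole depth. Slot across the crossbar: the hub rests on it, 14 mm too high. In line (either way round, within 0.1 rad): it drops until this point meets spindle_top.
- board: Wooden chopping board, 220 x 280 x 12 mm, fixed on the worktop on the other side of the sink from the juicer; origin: centre of its underside. Sieve, reamer and a teaspoon lie on it, 12 mm above the worktop; sieve and reamer may have changed places.
- faucet_head (a point): Lower end of the faucet's spray head, which hangs over the sink between juicer and board, 160 mm above the worktop; the faucet rises from here to 350 mm and back to the wall. It is fixed: pass well in front of it (x below 0.5) when carrying parts across.
- spout_cup: Espresso cup, 60 mm across and 49 mm high, standing under the juicer's spout; origin: centre of its underside. Leave it alone.
- spare_cup: A second such cup, on a cork coaster at the front edge of the worktop. Leave it alone.
- honey: Honey jar, 61 mm across and 85 mm high, at the front edge; origin: centre of its underside. Leave it alone.
- spoon: Teaspoon, 130 mm long, lying on the far side of the chopping board. Leave it alone.

How it is judged:
On the way:
1. the sieve sits level in the bowl, on its lugs round the spindle (z of sieve in the frame of juicer between 0.085 and 0.0935 m and horizontal distance between sieve and juicer below 0.007 m and angle between sieve's own z axis and vertical below 0.06 rad), for 0.2 s.
At the end, for the whole second after the job is handed in: Sieve level (0.06 rad) in the bowl, its underside 85 to 93.5 mm above the worktop, within 7 mm of the axis. Reamer upright (0.08 rad) on the spindle, within 4 mm of its axis, slot and crossbar in line (0.3 rad), underside 30 to 39 mm below the spindle's top. Both at rest (all of step 1 and z of reamer in the frame of spindle_top between -0.039 and -0.03 m and horizontal distance between reamer and spindle_top below 0.004 m and angle between reamer's own z axis and vertical below 0.08 rad and angle between the x axis of reamer and the x axis of spindle_top, either way round below 0.3 rad and linear speed of each of sieve, reamer below 0.02 m/s and angular speed of each of sieve, reamer below 0.2 rad/s); the robot touches nothing.
It fails at once if the cup under the spout is moved more than 30 mm (distance of spout_cup from where it was at the start of the episode above 0.03 m).
It fails at once if the spare cup, the honey jar or the teaspoon is moved more than 30 mm (distance of any of spare_cup, honey, spoon from where it was at the start of the episode above 0.03 m).
It also fails if it takes over 72 s, if anything falls off the work surface, if the arm or the gripper's body presses on something with over 40 N, if the wrist force passes 120 N, or if a joint passes its speed limit or range.

## Working session

There is one attempt and no reset: what is moved stays moved. The work goes in short steps, Python scripts to look and compute and a tool call to move; the robot and the scene stay as the last step left them, time stands still between calls to the robot, and variables do not carry over. Pictures are saved under pics/ and viewed, at most 10 in all, crops included, and the job is handed in when it is done.

Besides the shell and the picture viewer there is one more tool, called by a JSON object that holds its "api" and its "payload". send_rows: Moves the arm, as the interface text tells. Its arguments: {"type":"object","properties":{"steps":{"type":"array","items":{"type":"array","items":{"type":"number"}}},"squeeze":{"type":"number"}},"required":["steps"]}

```bash
mkdir -p pics
cat > h.py <<'E'
import numpy as np, cv2
from plant import ctrl
from scipy.spatial.transform import Rotation as R
def snap(name,fn):
    s=ctrl.get_state(); im=ctrl.read_camera(name); cv2.imwrite('pics/'+fn+'.png',im[:,:,::-1]); np.save('pics/'+fn+'.npy',np.r_[s['eef_pos'],s['tcp_rot']]); return im,s
def cam(name,pose=None):
    c=ctrl.calibration(name); K=np.array(c['intrinsics'])
    if name=='wrist':
        T=np.eye(4);T[:3,:3]=R.from_quat(pose[3:]).as_matrix();T[:3,3]=pose[:3]
        return K,T@np.array(c['tool_from_camera']),c
    return K,np.linalg.inv(np.array(c['extrinsics'])),c
def ray(name,uv,z,pose=None):
    K,T,c=cam(name,pose); d=np.linalg.inv(K)@np.array([uv[0],uv[1],1.]); d=T[:3,:3]@(d*[1,-1,-1]); o=T[:3,3]
    return o+d*(z-o[2])/d[2]
def proj(name,p,pose=None):
    K,T,c=cam(name,pose); q=np.linalg.inv(T)@np.r_[p,1.]; q=K@(q[:3]*[1,-1,-1]); return q[:2]/q[2]
E
python3 - <<'E'
from h import *
a,s=snap('top','top0');b,_=snap('side','side0')
print(s)
for n in('top','side','wrist'):print(n,ctrl.calibration(n))
cv2.imwrite('pics/top0b.png',cv2.resize(a,(800,600),interpolation=cv2.INTER_CUBIC)[:,:,::-1])
cv2.imwrite('pics/side0b.png',cv2.resize(b,(800,600),interpolation=cv2.INTER_CUBIC)[:,:,::-1])
E
```

```text
{'time': 0.0, 'qpos': array([-1.26103168e+00,  2.87181223e-01,  1.57817642e+00, -1.55472265e-05,
        1.27861765e+00, -1.49989981e-01]), 'dq': array([ 8.65573742e-04,  2.55301309e-05,  2.71139317e-05, -1.10194501e-03,
        1.47776836e-03,  1.72074695e-05]), 'joint_efforts': array([ 3.20019371e-04, -4.05972433e+01, -2.92626107e+01, -9.97348047e-05,
        5.79729007e-03, -4.97441874e-06]), 'eef_pos': array([ 0.29932139, -0.6041948 ,  0.20243721]), 'tcp_rot': array([ 9.73693154e-01,  2.27860093e-01, -1.02488202e-04, -1.18693009e-03]), 'contact_force': array([0.5635216 , 0.53096414, 0.93323775]), 'wrist_torque': array([ 0.00897299, -0.0072618 ,  0.00826126]), 'finger_force': 0.0, 'opening': 1.002146322573238}
top {'intrinsics': array([[481.0011955 ,   0.        , 246.39689695],
       [  0.        , 481.0011955 , 197.07891922],
       [  0.        ,   0.        ,   1.        ]]), 'extrinsics': array([[-3.95256845e-02, -9.99218518e-01,  2.69975399e-04,
         1.09874312e-02],
       [ 9.79108220e-01, -3.86762528e-02,  1.99627757e-01,
        -5.46099595e-01],
       [-1.99461310
[... 425 characters left out ...]
0.46789703,  0.88376285, -0.09022711],
       [-0.01623852,  0.88370738,  0.46775804, -1.11674461],
       [ 0.        ,  0.        ,  0.        ,  1.        ]])}
wrist {'intrinsics': array([[281.06497611,   0.        , 254.82409469],
       [  0.        , 281.06497611, 190.27764589],
       [  0.        ,   0.        ,   1.        ]]), 'tool_from_camera': array([[-5.74532915e-04,  9.51030067e-01,  3.09097852e-01,
         7.96874787e-02],
       [ 9.99999832e-01,  5.23219089e-04,  2.48904134e-04,
        -8.50920237e-04],
       [ 7.49894184e-05,  3.09097943e-01, -9.51030208e-01,
        -1.69728350e-01],
       [ 0.00000000e+00,  0.00000000e+00,  0.00000000e+00,
         1.00000000e+00]])}
```

View pics/top0b.png

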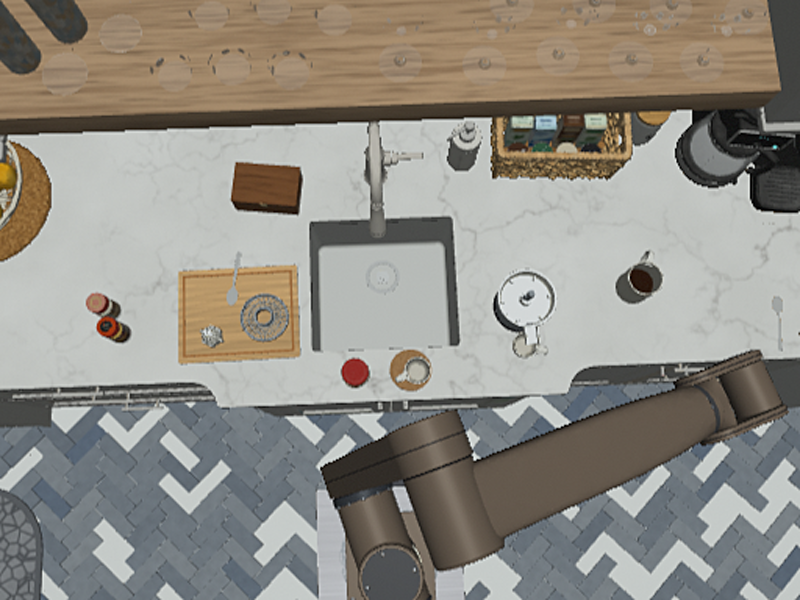

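View pics/side0b.png

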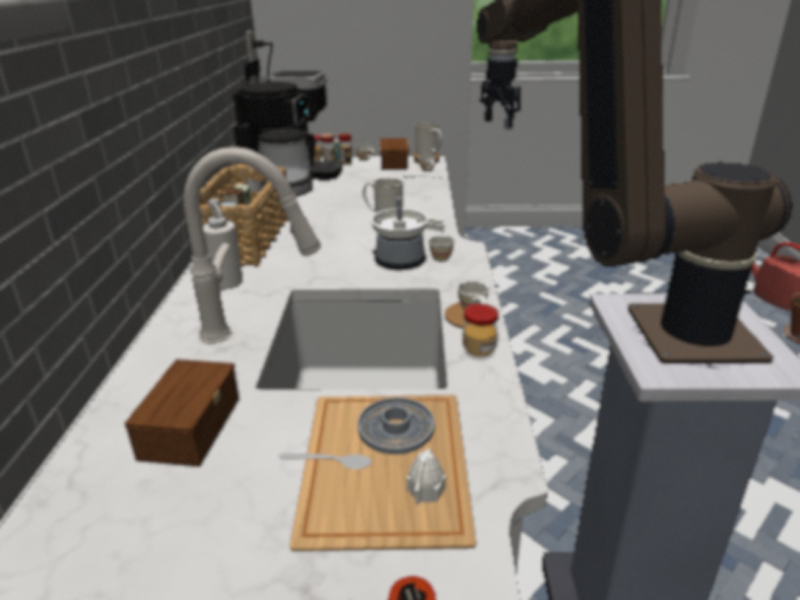

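The top view shows the sieve at about (265,316), the reamer tip at (211,332), the juicer bowl at (526,298) and its spindle at (527,297), with the cup at (524,345). The faucet head is at (377,230). Coordinates are for the 800x600 enlargement.

```bash
cat >> h.py <<'E'
def rel(target,yaw=None):
    "tool-frame shift & turn(deg) to TCP world target with tool pointing down; yaw = world angle of tool y axis"
    s=ctrl.get_state(); r=R.from_quat(s['tcp_rot']); d=r.inv().apply(np.array(target)-s['eef_pos'])
    y=r.as_matrix()[:,1]; cy=np.degrees(np.arctan2(y[1],y[0])); t=None
    if yaw is not None: t=-((yaw-cy+90)%180-90)
    print('shift mm',np.round(d*1000,1),'turn',t,'cur yaw',round(cy,1),'z',r.as_matrix()[:,2].round(3),'q6',s['qpos'][5].round(2)); return d,t
E
python3 - <<'E'
from h import *
k=.64
for n,u,z in(('sieve hub',(265,316),.036),('sieve rim',(265,318),.02),('reamer',(211,332),.074),('bowl',(526,298),.102),('spindle',(527,296),.151),('cup',(523,345),.049),('faucet',(377,232),.16),('honey',(355,372),.085),('spare',(412,370),.055)):
    print(n,ray('top',(u[0]*k,u[1]*k),z).round(3))
rel((.45,.25,.3),90)
E
```

```text
sieve hub [0.542 0.264 0.036]
sieve rim [0.54  0.267 0.02 ]
reamer [0.503 0.379 0.074]
bowl [ 0.547 -0.322  0.102]
spindle [ 0.541 -0.315  0.151]
cup [ 0.45  -0.318  0.049]
faucet [0.693 0.001 0.16 ]
honey [0.4   0.061 0.085]
spare [ 0.403 -0.065  0.055]
shift mm [ 514.1 -698.9  -95.8] turn 26.345773097901827 cur yaw -63.7 z [-0.001  0.002 -1.   ] q6 -0.15
```

{"api": "send_rows", "payload": {"steps": [[0.04, -0.02, -0.006, 4, 1], [0.08, -0.04, -0.012, 8, 1], [0.12, -0.058, -0.018, 12, 1], [0.165, -0.078, -0.024, 16, 1], [0.21, -0.099, -0.03, 20, 1], [0.255, -0.12, -0.036, 24, 1], [0.3, -0.141, -0.042, 26, 1], [0.334, -0.157, -0.048, 26, 1], [0.334, -0.157, -0.048, 26, 1], [0.334, -0.157, -0.048, 26, 1]]}}

```text
time: 1.1
eef_pos: [0.5294, -0.3152, 0.2514]
tcp_rot: [1.0, 0.004, -0.0, 0.0]
contact_force: [-0.2, 0.0, 0.1]
opening: 1.0
finger_force: 0.0
```

Run:
```python
from h import *
a,s=snap('wrist','w1');print(s['eef_pos'],s['qpos'])
p=np.load('pics/w1.npy');rel((.53,-.315,.25),90)
print(proj('wrist',(.545,-.318,.151),p))
cv2.imwrite('pics/w1b.png',cv2.resize(a,(800,600),interpolation=cv2.INTER_CUBIC)[:,:,::-1])
```

```text
[ 0.52939815 -0.3151977   0.25142926] [-7.01253502e-01  1.25713257e-01  1.67689316e+00 -6.19228322e-04
  1.33957311e+00  8.61540739e-01]
shift mm [ 1.2 -1.   1.1] turn 0.36745111689981513 cur yaw -89.6 z [-0.001  0.    -1.   ] q6 0.86
[258.81245625 166.88621091]
```

View pics/w1b.png

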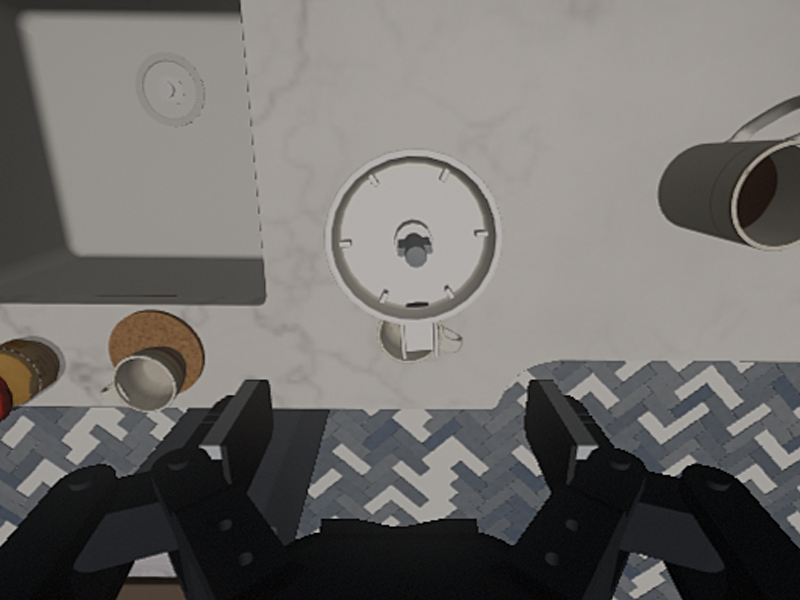

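The wrist view shows the bowl's rim centred near (413,236), the spindle top near (416,257), and the crossbar roughly horizontal at (414,242). I'll enlarge the spindle.

Run:
```python
from h import *
a=cv2.imread('pics/w1.png');p=np.load('pics/w1.npy')
cv2.imwrite('pics/w1c.png',cv2.resize(a[135:180,235:295],(800,600),interpolation=cv2.INTER_CUBIC))
k=.64
print(ray('wrist',(413*k,236*k),.102,p),ray('wrist',(416*k,257*k),.151,p))
```

```text
[ 0.55200395 -0.32486686  0.102     ] [ 0.54747314 -0.32526     0.151     ]
```

View pics/w1c.png

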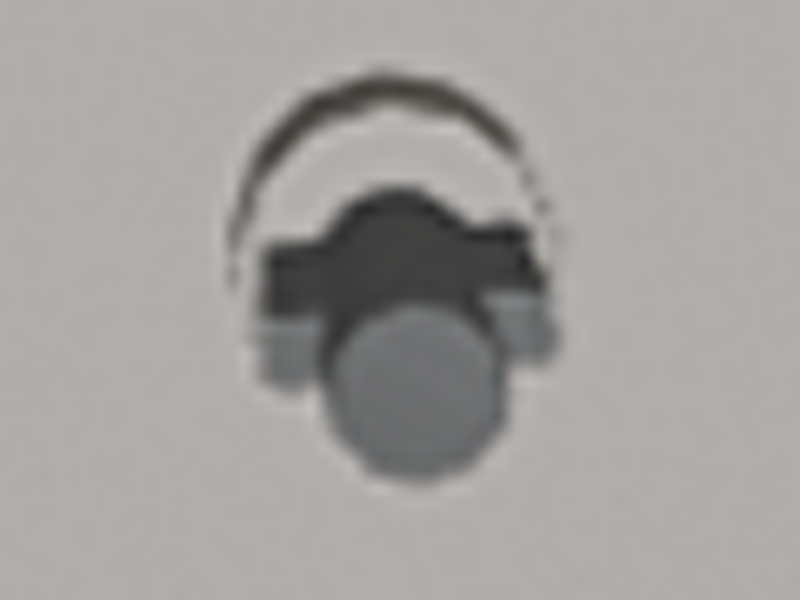

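The crop shows the spindle top at (415,392), and the crossbar's top face ends at (263,352) and (555,329), so it is tilted a few degrees.

Run:
```python
from h import *
p=np.load('pics/w1.npy')
f=lambda u,z: ray('wrist',((u[0]+.5)/13.333-.5+235,(u[1]+.5)/13.333-.5+135),z,p)
print('top',f((415,392),.151)); l=f((263,352),.131);r=f((555,329),.131)
print(l,r,(l+r)/2,np.linalg.norm(l-r),np.degrees(np.arctan2(*(l-r)[1::-1])))
rel((.47,.262,.26))
```

```text
top [ 0.54801142 -0.32468345  0.151     ]
[ 0.54663327 -0.3134733   0.131     ] [ 0.54864563 -0.33640772  0.131     ] [ 0.54763945 -0.32494051  0.131     ] 0.023022540179287534 95.0145226000206
shift mm [ -55.1 -578.3   -8.6] turn None cur yaw -89.6 z [-0.001  0.    -1.   ] q6 0.86
```

{"api": "send_rows", "payload": {"steps": [[-0.035, -0.03, -0.01, 0, 1], [-0.07, -0.07, -0.02, 0, 1], [-0.08, -0.12, -0.02, 0, 1], [-0.08, -0.17, -0.02, 0, 1], [-0.08, -0.22, -0.02, 0, 1], [-0.08, -0.27, -0.02, 0, 1], [-0.08, -0.32, -0.02, 0, 1], [-0.08, -0.37, -0.02, 0, 1], [-0.08, -0.42, -0.02, 0, 1], [-0.08, -0.47, -0.02, 0, 1], [-0.07, -0.515, -0.015, 0, 1], [-0.06, -0.56, -0.01, 0, 1]]}}

```text
time: 2.35
eef_pos: [0.4662, 0.2444, 0.2617]
tcp_rot: [1.0, 0.002, 0.0, 0.0]
contact_force: [1.2, -0.5, -0.5]
opening: 1.001
finger_force: 0.0
```

{"api": "send_rows", "payload": {"steps": [[0.015, -0.04, 0.01, 0, 1], [0.02, -0.075, 0.01, 0, 1], [0.02, -0.075, 0.01, 0, 1], [0.02, -0.075, 0.01, 0, 1], [0.02, -0.075, 0.01, 0, 1]]}}

```text
time: 2.85
eef_pos: [0.4858, 0.3171, 0.2516]
tcp_rot: [1.0, 0.002, -0.0, 0.0]
contact_force: [0.5, -0.6, -0.4]
opening: 0.996
finger_force: 0.0
```

Run:
```python
from h import *
a,s=snap('wrist','w2');print(s['time'],s['eef_pos'],s['qpos'])
p=np.load('pics/w2.npy');rel((.541,.265,.25),90)
print(proj('wrist',(.541,.265,.036),p),proj('wrist',(.503,.379,.074),p))
cv2.imwrite('pics/w2b.png',cv2.resize(a,(800,600),interpolation=cv2.INTER_CUBIC)[:,:,::-1])
```

```text
2.85 [0.4857606  0.31714327 0.25156092] [ 4.03796071e-01  4.48177516e-02  1.76307701e+00 -4.59951078e-04
  1.33438185e+00  1.97078135e+00]
shift mm [55.1 52.3  1.8] turn 0.2155262513080629 cur yaw -89.8 z [-0. -0. -1.] q6 1.97
[294.82118605 117.97186156] [205.82470475 151.15239534]
```

View pics/w2b.png

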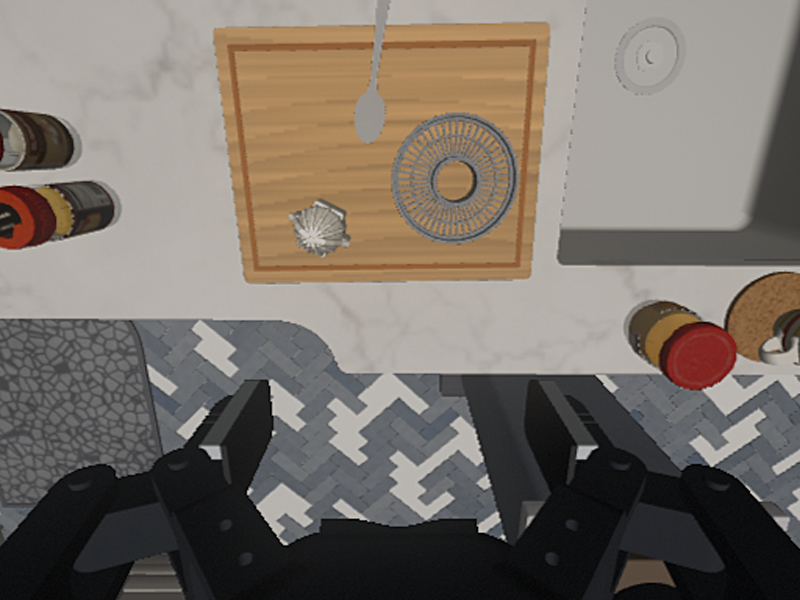

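The wrist view shows the sieve's hub at (454,180), with its ring spanning 392–517 × 113–243. The reamer tip is near (322,232) and the spoon's bowl at (369,115). I'll crop the reamer.

Run:
```python
from h import *
a=cv2.imread('pics/w2.png');p=np.load('pics/w2.npy')
cv2.imwrite('pics/w2c.png',cv2.resize(a[120:168,176:240],(800,600),interpolation=cv2.INTER_CUBIC))
k=.64
print('rim',ray('wrist',(454.5*k,178*k),.022,p),'hub',ray('wrist',(454*k,180*k),.036,p))
```

```text
rim [0.54550221 0.26872138 0.022     ] hub [0.54454815 0.27082102 0.036     ]
```

View pics/w2c.png

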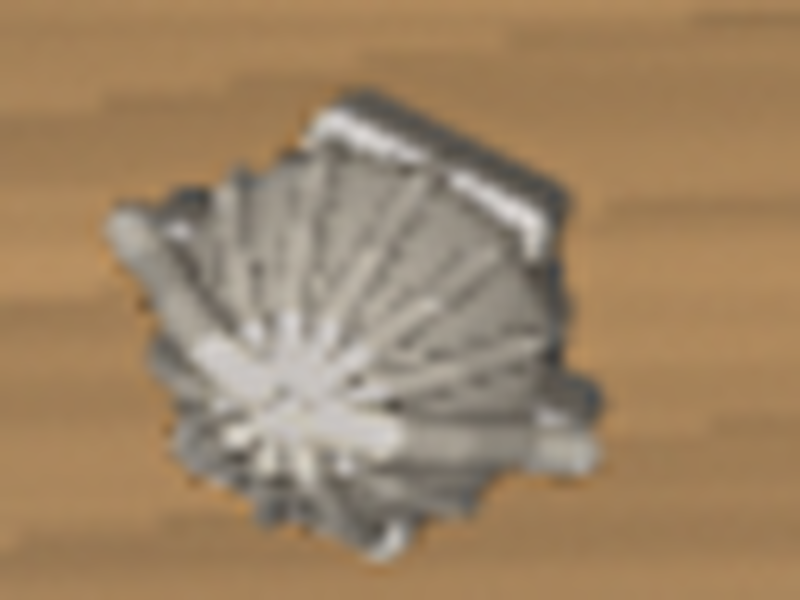

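The crop shows the fin ends at (125,222) and (585,452), the tip at (298,395), and the grip's edge from (330,120) to (542,232).

Run:
```python
from h import *
p=np.load('pics/w2.npy')
f=lambda u,z: ray('wrist',((u[0]+.5)/12.5-.5+176,(u[1]+.5)/12.5-.5+120),z,p)
print('tip',f((298,395),.074))
for z in(.03,.038,.05):
    l=f((120,220),z);r=f((592,452),z);print((l+r)/2,np.linalg.norm(l-r),np.degrees(np.arctan2(*(l-r)[1::-1])))
l=f((330,120),.038);r=f((542,232),.038);print(l,r,np.linalg.norm(l-r),np.degrees(np.arctan2(*(l-r)[1::-1])))
rel((.545,.269,.06),90)
```

```text
tip [0.50298955 0.38700804 0.074     ]
[0.50162416 0.38857963 0.03      ] 0.05732888143406542 63.352257573026
[0.50292216 0.3871469  0.038     ] 0.056156675750013076 63.352257573026016
[0.50486915 0.38499781 0.05      ] 0.054398367223934506 63.352257573026
[0.52620411 0.38897124 0.038     ] [0.51437831 0.36669381 0.038     ] 0.025221690411910566 62.03876115093098
shift mm [ 59.1  48.3 191.8] turn 0.2155262513080629 cur yaw -89.8 z [-0. -0. -1.] q6 1.97
```

{"api": "send_rows", "payload": {"steps": [[0.03, 0.024, 0.02, 0, 0.4], [0.059, 0.048, 0.05, 0, 0.4], [0.059, 0.048, 0.1, 0, 0.4], [0.059, 0.048, 0.145, 0, 0.4], [0.059, 0.048, 0.175, 0, 0.4], [0.059, 0.048, 0.195, 0, 0.4], [0.059, 0.048, 0.21, 0, 0.4], [0.059, 0.048, 0.22, 0, 0.4], [0.059, 0.048, 0.225, 0, 0.4], [0.059, 0.048, 0.225, 0, 0.4], [0.059, 0.048, 0.225, 0, 0.4]]}}

```text
time: 4.0
eef_pos: [0.5456, 0.2714, 0.0281]
tcp_rot: [1.0, 0.003, 0.001, -0.0]
contact_force: [0.8, 0.4, -1.1]
opening: 0.701
finger_force: 0.0
```

Run:
```python
from h import *
a,s=snap('wrist','w3');print(s['eef_pos'],s['opening'],s['contact_force'])
cv2.imwrite('pics/w3b.png',cv2.resize(a,(800,600),interpolation=cv2.INTER_CUBIC)[:,:,::-1])
```

```text
[0.54558653 0.27141542 0.02807779] 0.7005227712708101 [ 0.79493526  0.39863116 -1.1380724 ]
```

View pics/w3b.png

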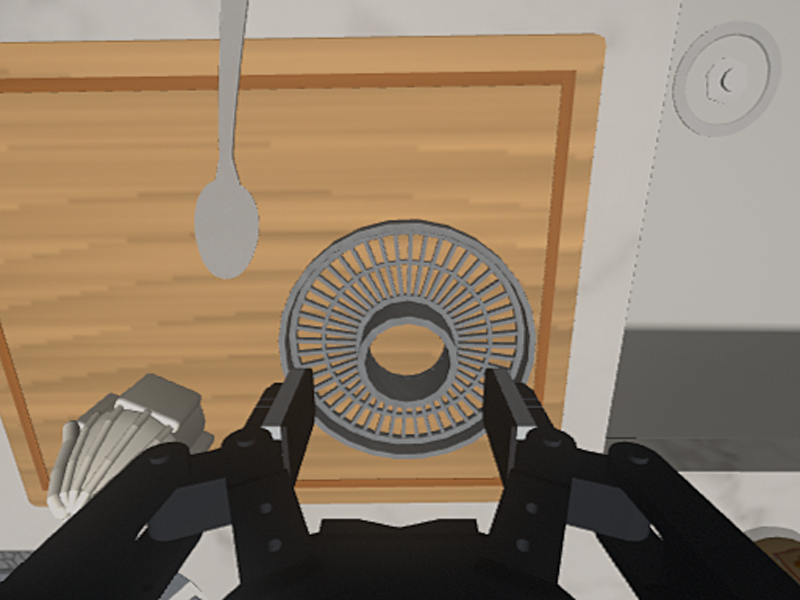

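The gripper is straddling the hub with no contact. The hub's top ring is centred near (408,360), and the spoon and reamer are clear.

Run:
```python
from h import *
p=np.load('pics/w3.npy')
print(ray('wrist',(407.5*.64,360*.64),.036,p), proj('wrist',(p[0],p[1],.036),p)/.64, proj('wrist',(.545,.269,.036),p)/.64)
```

```text
[0.54548067 0.26861723 0.036     ] [400.61444639 359.72686704] [406.54443228 361.06817203]
```

{"api": "send_rows", "payload": {"steps": [[0, 0.002, 0.001, 0, 0.2], [0, 0.002, 0.001, 0, -0.3], [0, 0.002, 0.001, 0, -0.3], [0, 0.002, 0.001, 0, -0.3], [0, 0.002, 0.001, 0, -0.3], [0, 0.002, 0.001, 0, -0.3], [0, 0.002, 0.001, 0, -0.3], [0, 0.002, 0.001, 0, -0.3]], "squeeze": 40}}

```text
time: 4.85
eef_pos: [0.5447, 0.2692, 0.0258]
tcp_rot: [1.0, 0.003, -0.0, 0.0]
contact_force: [0.1, 0.3, 0.1]
opening: 0.348
finger_force: 0.0
```

{"api": "send_rows", "payload": {"steps": [[0, 0, 0, 0, -0.7], [0, 0, 0, 0, -0.7], [0, 0, 0, 0, -0.7], [0, 0, 0, 0, -0.7], [0, 0, 0, 0, -0.7]], "squeeze": 40}}

```text
time: 5.35
eef_pos: [0.5447, 0.2691, 0.0258]
tcp_rot: [1.0, 0.003, -0.0, 0.0]
contact_force: [-0.4, -0.7, -0.1]
opening: 0.147
finger_force: 0.0
```

Run:
```python
from h import *
a,s=snap('wrist','w4');b,_=snap('side','s4')
w=cv2.resize(a[160:320,150:370],(800,581)); 
c=cv2.resize(b[230:330,190:310],(400,333),interpolation=cv2.INTER_CUBIC); d=cv2.resize(a[180:300,170:340],(400,282),interpolation=cv2.INTER_CUBIC)
o=np.zeros((340,800,3),np.uint8);o[:333,:400]=c;o[:282,400:]=d
cv2.imwrite('pics/m4.png',o[:,:,::-1])
```

```text
(no output)
```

View pics/m4.png

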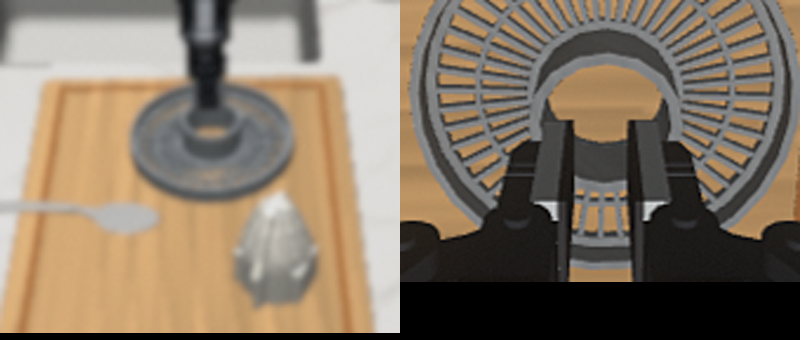

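The fingers closed above the hub. In both views the fingertips sit well behind where I assumed, so I'll quantify that from the side view (tip near pixel (252,262)).

Run:
```python
from h import *
for z in (.018,.036,.045,.05,.055,.06,.065): print(z,proj('side',(.545,.269,z)))
print('m4 hub',proj('side',(.545,.269,.036)), ctrl.get_state()['eef_pos'])
p=np.load('pics/w4.npy')
for z in (.018,.04,.05,.06): print(z,proj('wrist',(.556,.2630,z),p),proj('wrist',(.556,.2755,z),p))
```

```text
0.018 [252.45555128 271.47761149]
0.036 [252.29818068 265.25948603]
0.045 [252.21834896 262.10512505]
0.05 [252.17366204 260.33942746]
0.055 [252.12873267 258.56415012]
0.06 [252.08355888 256.77921485]
0.065 [252.03813866 254.98454262]
m4 hub [252.29818068 265.25948603] [0.54466342 0.2691549  0.02580962]
0.018 [265.50409023 204.730417  ] [246.99899028 204.635394  ]
0.04 [266.82352947 217.83621067] [246.02657047 217.73097358]
0.05 [267.53775502 224.9305068 ] [245.50017937 224.81988361]
0.06 [268.34259361 232.92484878] [244.90699666 232.80827644]
```

{"api": "send_rows", "payload": {"steps": [[0, 0, 0, 0, 0.4], [0, 0, 0, 0, 0.4], [0, 0, 0, 0, 0.4], [0, 0, 0, 0, 0.4], [0, 0, 0.008, 0, 0.4], [0, 0, 0.016, 0, 0.4], [0, 0, 0.022, 0, 0.4], [0, 0, 0.028, 0, 0.4], [0, 0, 0.032, 0, 0.4], [0, 0, 0.034, 0, 0.4], [0, 0, 0.034, 0, 0.4]]}}

```text
time: 6.55
eef_pos: [0.5445, 0.2691, -0.0086]
tcp_rot: [1.0, 0.003, -0.0, 0.0]
contact_force: [0.4, 0.2, 0.7]
opening: 0.697
finger_force: 0.0
```

{"api": "send_rows", "payload": {"steps": [[0, 0, 0, 0, 0.0], [0, 0, 0, 0, -0.4], [0, 0, 0, 0, -0.4], [0, 0, 0, 0, -0.4], [0, 0, 0, 0, -0.4], [0, 0, 0, 0, -0.4]], "squeeze": 40}}

```text
time: 7.15
eef_pos: [0.5453, 0.2694, -0.0075]
tcp_rot: [1.0, 0.003, 0.001, -0.0]
contact_force: [0.5, -0.1, 3.3]
opening: 0.489
finger_force: 40.8
```

{"api": "send_rows", "payload": {"steps": [[0, 0, -0.01, 0, -0.4], [0, 0, -0.03, 0, -0.4], [0, 0, -0.06, 0, -0.4], [0, 0, -0.1, 0, -0.4], [-0.02, 0, -0.14, 0, -0.4], [-0.05, 0, -0.17, 0, -0.4], [-0.08, 0.02, -0.19, 0, -0.4], [-0.1, 0.05, -0.195, 0, -0.4], [-0.105, 0.08, -0.195, 0, -0.4], [-0.105, 0.12, -0.195, 0, -0.4], [-0.105, 0.16, -0.195, 0, -0.4], [-0.105, 0.2, -0.195, 0, -0.4]]}}

```text
time: 8.35
eef_pos: [0.4398, 0.0673, 0.1867]
tcp_rot: [1.0, 0.003, -0.0, -0.0]
contact_force: [1.1, 0.4, -0.9]
opening: 0.487
finger_force: 40.7
```

{"api": "send_rows", "payload": {"steps": [[0, 0.04, 0, 0, -0.4], [0, 0.08, 0, 0, -0.4], [0, 0.12, 0, 0, -0.4], [0, 0.16, 0, 0, -0.4], [0, 0.2, 0, 0, -0.4], [0.01, 0.24, 0, 0, -0.4], [0.03, 0.28, 0, 0, -0.4], [0.06, 0.32, 0, 0, -0.4], [0.08, 0.35, 0, 0, -0.4], [0.09, 0.37, 0, 0, -0.4], [0.09, 0.37, 0, 0, -0.4], [0.09, 0.37, 0, 0, -0.4]]}}

```text
time: 9.55
eef_pos: [0.5323, -0.3003, 0.186]
tcp_rot: [1.0, 0.003, -0.001, -0.001]
contact_force: [-0.2, -0.3, -0.2]
opening: 0.489
finger_force: 40.7
```

Run:
```python
from h import *
a,s=snap('wrist','w5');print(s['time'],s['eef_pos'],s['opening'],s['finger_force'],s['contact_force'])
rel((.548,-.325,.155),90)
```

```text
9.55 [ 0.53234699 -0.30033361  0.18600137] 0.48948964111977106 40.74957009404898 [-0.24273545 -0.3316374  -0.19693227]
shift mm [15.6 25.3 31.1] turn 0.3544801315317727 cur yaw -89.6 z [-0.002  0.002 -1.   ] q6 0.89
```

{"api": "send_rows", "payload": {"steps": [[0.008, 0.013, 0, 0, -0.4], [0.016, 0.025, 0, 0, -0.4], [0.016, 0.025, 0.01, 0, -0.4], [0.016, 0.025, 0.03, 0, -0.4], [0.016, 0.025, 0.05, 0, -0.4], [0.016, 0.025, 0.07, 0, -0.4], [0.016, 0.025, 0.085, 0, -0.4], [0.016, 0.025, 0.095, 0, -0.4], [0.016, 0.025, 0.098, 0, -0.4], [0.016, 0.025, 0.098, 0, -0.4]]}}

```text
time: 10.6
eef_pos: [0.5492, -0.3256, 0.0888]
tcp_rot: [1.0, 0.003, -0.0, -0.0]
contact_force: [0.9, -0.5, 0.4]
opening: 0.488
finger_force: 40.8
```

Run:
```python
from h import *
a,s=snap('wrist','w6');print(s['time'],s['eef_pos'],s['opening'],s['finger_force'],s['contact_force'],s['wrist_torque'])
rel((.548,-.325,.0715),90)
cv2.imwrite('pics/w6b.png',cv2.resize(a[130:330,120:387],(800,600),interpolation=cv2.INTER_CUBIC)[:,:,::-1])
```

```text
10.6 [ 0.54920727 -0.32560245  0.08877959] 0.48789728260279597 40.763745568692684 [ 0.92905722 -0.45201337  0.39689895] [-0.03696055  0.00894786 -0.00996299]
shift mm [-1.6 -1.  18. ] turn 0.3481767971730392 cur yaw -89.7 z [ 0.001 -0.001 -1.   ] q6 0.87
```

View pics/w6b.png

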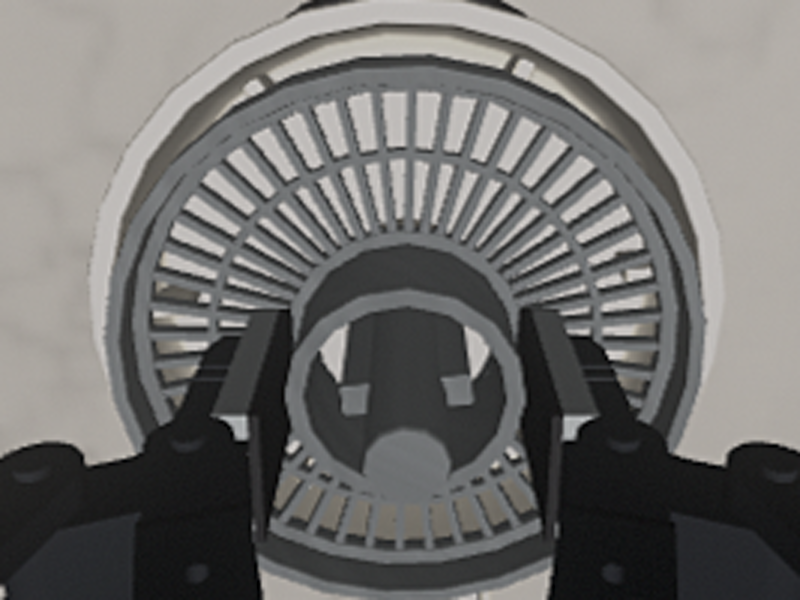

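The crop shows the sieve over the spindle. Its hub ring is centred near (405,392), the spindle top near (407,472), the crossbar ends are at (354,398) and (458,390), and it looks laterally centred in the bowl.

Run:
```python
from h import *
p=np.load('pics/w6.npy')
f=lambda u,z: ray('wrist',(u[0]/2.996+119.7,u[1]/3+129.7),z,p)
print('spindle',f((407,472),.151),'hub',f((405,392),.1323))
l=f((354,398),.131);r=f((458,390),.131);print((l+r)/2,np.degrees(np.arctan2(*(l-r)[1::-1])))
```

```text
spindle [ 0.54746488 -0.32495447  0.151     ] hub [ 0.54958964 -0.32463864  0.1323    ]
[ 0.54837984 -0.32480346  0.131     ] 95.35814390221542
```

{"api": "send_rows", "payload": {"steps": [[-0.0005, 0, 0.003, 0, -0.4], [-0.0005, 0, 0.006, 0, -0.4], [-0.0005, 0, 0.009, 0, -0.4], [-0.0005, 0, 0.011, 0, -0.4], [-0.0005, 0, 0.011, 0, -0.4]]}}

```text
time: 11.15
eef_pos: [0.5485, -0.3257, 0.0773]
tcp_rot: [1.0, 0.003, -0.0, -0.0]
contact_force: [-0.3, -0.3, 0.1]
opening: 0.493
finger_force: 40.8
```

{"api": "send_rows", "payload": {"steps": [[0, 0, 0.002, 0, -0.4], [0, 0, 0.004, 0, -0.4], [0, 0, 0.006, 0, -0.4], [0, 0, 0.0075, 0, -0.4], [0, 0, 0.0075, 0, -0.4]]}}

```text
time: 11.65
eef_pos: [0.5488, -0.3259, 0.0706]
tcp_rot: [1.0, 0.003, 0.0, 0.0]
contact_force: [-0.7, 0.7, 0.8]
opening: 0.487
finger_force: 40.9
```

{"api": "send_rows", "payload": {"steps": [[0, 0, 0, 0, 0.2], [0, 0, 0, 0, 0.2], [0, 0, 0, 0, 0.2], [0, 0, -0.005, 0, 0.2], [0, 0, -0.02, 0, 0.2], [0, 0, -0.05, 0, 0.2], [0, 0, -0.09, 0, 0.2], [0, 0, -0.13, 0, 0.2], [0, 0, -0.16, 0, 0.4], [-0.02, -0.02, -0.18, 0, 0.5], [-0.05, -0.06, -0.19, 0, 0.5], [-0.09, -0.1, -0.19, 0, 0.5]]}}

```text
time: 12.85
eef_pos: [0.4639, -0.2316, 0.2643]
tcp_rot: [1.0, 0.003, 0.003, 0.002]
contact_force: [0.2, 0.2, 0.3]
opening: 0.749
finger_force: 0.0
```

Run:
```python
from h import *
a,s=snap('wrist','w7');print(s['time'],s['eef_pos'],s['opening'])
rel((.503,.387,.15),153)
```

```text
12.85 [ 0.46391583 -0.23155667  0.2642848 ] 0.748911498436194
shift mm [  51.2 -610.7  112.8] turn -62.53312359946756 cur yaw -89.5 z [-0.004  0.005 -1.   ] q6 0.91
```

{"api": "send_rows", "payload": {"steps": [[-0.015, -0.04, 0.0, 0, 0.5], [-0.015, -0.085, 0.0, 0, 0.5], [-0.015, -0.13, 0.0, 0, 0.5], [-0.015, -0.175, 0.0, -5, 0.5], [-0.015, -0.22, 0.0, -12, 0.5], [-0.015, -0.265, 0.0, -19, 0.5], [-0.015, -0.31, 0.0, -26, 0.5], [-0.015, -0.355, 0.0, -33, 0.5], [-0.01, -0.4, 0.0, -40, 0.5], [0, -0.445, 0.0, -47, 0.5], [0.01, -0.49, 0.0, -54, 0.5], [0.03, -0.53, 0.01, -60, 0.5]]}}

```text
time: 14.1
eef_pos: [0.491, 0.3015, 0.2537]
tcp_rot: [0.863, 0.505, 0.003, 0.0]
contact_force: [1.4, -1.0, 1.4]
opening: 0.751
finger_force: 0.0
```

{"api": "send_rows", "payload": {"steps": [[0, 0, 0, -2.5, 0.5], [0, 0, 0, -2.5, 0.5], [0, 0, 0, -2.5, 0.5]]}}

```text
time: 14.4
eef_pos: [0.4905, 0.2984, 0.2513]
tcp_rot: [0.854, 0.521, 0.001, 0.0]
contact_force: [-0.4, 0.1, 0.2]
opening: 0.751
finger_force: 0.0
```

Run:
```python
from h import *
s=ctrl.get_state();print(s['time'],s['eef_pos'],s['opening'])
rel((.503,.387,-.006),153)
```

```text
14.4 [0.49048974 0.29838164 0.25129744] 0.7511361578030197
shift mm [ 84.3 -29.6 257.3] turn -0.21793675570842197 cur yaw -27.2 z [ 0.001  0.    -1.   ] q6 0.84
```

{"api": "send_rows", "payload": {"steps": [[0.042, -0.015, 0.03, 0, 0.5], [0.084, -0.03, 0.07, 0, 0.5], [0.084, -0.03, 0.12, 0, 0.5], [0.084, -0.03, 0.155, 0, 0.5], [0.084, -0.03, 0.185, 0, 0.5], [0.084, -0.03, 0.21, 0, 0.5], [0.084, -0.03, 0.23, 0, 0.5], [0.084, -0.03, 0.245, 0, 0.5], [0.084, -0.03, 0.255, 0, 0.5], [0.084, -0.03, 0.257, 0, 0.5], [0.084, -0.03, 0.257, 0, 0.5]]}}

```text
time: 15.5
eef_pos: [0.5026, 0.387, -0.0059]
tcp_rot: [0.853, 0.521, 0.001, 0.0]
contact_force: [0.8, 0.2, 0.6]
opening: 0.75
finger_force: 0.0
```

{"api": "send_rows", "payload": {"steps": [[0, 0, 0, 0, 0.2], [0, 0, 0, 0, -0.2], [0, 0, 0, 0, -0.2], [0, 0, 0, 0, -0.2], [0, 0, 0, 0, -0.2], [0, 0, 0, 0, -0.2]], "squeeze": 40}}

```text
time: 16.1
eef_pos: [0.5031, 0.3876, -0.0051]
tcp_rot: [0.853, 0.521, 0.001, 0.0]
contact_force: [0.7, -0.2, 5.7]
opening: 0.505
finger_force: 42.4
```

{"api": "send_rows", "payload": {"steps": [[0, 0, -0.01, 0, -0.2], [0, 0, -0.03, 0, -0.2], [0, 0, -0.06, 0, -0.2], [0, 0, -0.1, 0, -0.2], [0, 0, -0.14, 0, -0.2], [-0.01, -0.02, -0.17, 0, -0.2], [-0.02, -0.04, -0.19, 0, -0.2], [-0.027, -0.053, -0.195, 0, -0.2], [-0.027, -0.053, -0.195, 0, -0.2], [-0.027, -0.053, -0.195, 0, -0.2]]}}

```text
time: 17.1
eef_pos: [0.4418, 0.3866, 0.1866]
tcp_rot: [0.853, 0.521, -0.001, 0.0]
contact_force: [0.5, 0.3, -1.3]
opening: 0.502
finger_force: 41.7
```

Run:
```python
from h import *
a,s=snap('wrist','w8');print(s['time'],s['eef_pos'],s['opening'],s['finger_force'])
cv2.imwrite('pics/w8b.png',cv2.resize(a[150:300,150:350],(800,600),interpolation=cv2.INTER_CUBIC)[:,:,::-1])
p=np.load('pics/w8.npy');rel((.45,-.2,.19),5.2)
z=p[2]+.0171; r=R.from_quat(p[3:]).as_matrix()
for n,o in(('tip',(0,0,.062)),('fin+',(.027,0,.03)),('fin-',(-.027,0,.03))):
    q=proj('wrist',np.r_[p[:2],z]+[*(r[:,0]*o[0])[:2],o[2]],p);print(n,(q-[150,150])*4)
```

```text
17.1 [0.44181615 0.38657055 0.18659689] 0.5023748785458896 41.70412838459015
shift mm [-518.2  274.8   -2.7] turn -32.36151945863898 cur yaw -27.2 z [-0.002 -0.002 -1.   ] q6 1.02
tip [423.59124095 650.6867611 ]
fin+ [422.99886572 268.66379059]
fin- [422.81733474 641.72654036]
```

View pics/w8b.png

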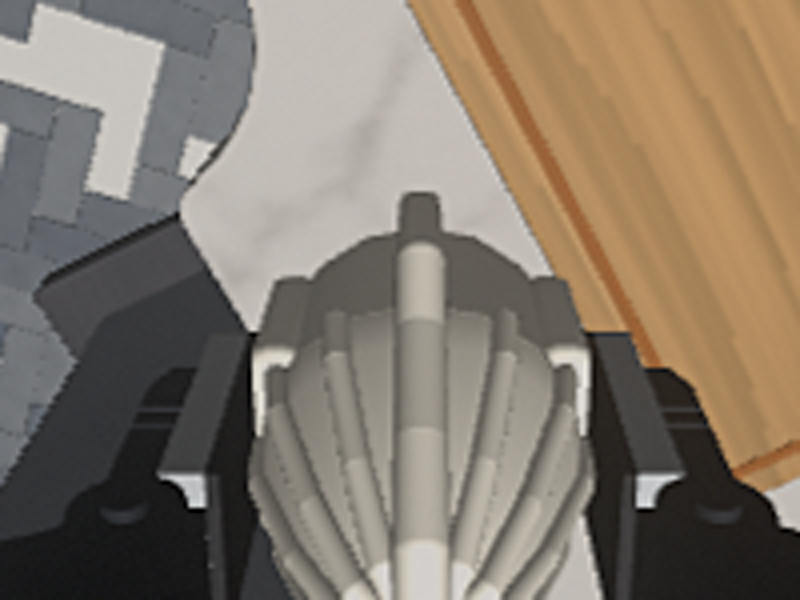

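The reamer is held with its fin exactly on the tool's x axis, at column 421 (423 predicted). The fin's lower end is at row 195, the fin's top edge at row 245, and the grip's top far corners at (255,348) and (588,350).

Run:
```python
from h import *
p=np.load('pics/w8.npy'); r=R.from_quat(p[3:]).as_matrix(); z=p[2]+.0171
for o in((.027,0,0),(.027,0,.026),(.014,.022,0),(.014,.022,.026),(.014,-.022,.026),(.021,0,0),(.015,.022,.026)):
    q=proj('wrist',np.r_[p[:2],z]+np.r_[(r[:,0]*o[0]+r[:,1]*o[1])[:2],o[2]],p);print(o,((q-[150,150]+.5)*4-.5).round(0))
```

```text
(0.027, 0, 0) [424. 186.]
(0.027, 0, 0.026) [424. 257.]
(0.014, 0.022, 0) [573. 270.]
(0.014, 0.022, 0.026) [600. 353.]
(0.014, -0.022, 0.026) [249. 353.]
(0.021, 0, 0) [424. 225.]
(0.015, 0.022, 0.026) [600. 346.]
```

{"api": "send_rows", "payload": {"steps": [[-0.04, 0.02, 0, 0, -0.2], [-0.08, 0.041, 0, 0, -0.2], [-0.12, 0.062, 0, 0, -0.2], [-0.16, 0.083, 0, 0, -0.2], [-0.2, 0.104, 0, -4, -0.2], [-0.24, 0.125, 0, -8, -0.2], [-0.28, 0.146, 0, -12, -0.2], [-0.32, 0.167, 0, -16, -0.2], [-0.36, 0.188, 0, -20, -0.2], [-0.4, 0.209, 0, -24, -0.2], [-0.44, 0.23, 0, -28, -0.2], [-0.48, 0.251, 0, -32, -0.2]]}}

```text
time: 18.35
eef_pos: [0.4461, -0.1569, 0.1869]
tcp_rot: [0.676, 0.737, -0.0, -0.001]
contact_force: [1.2, -0.5, -0.8]
opening: 0.502
finger_force: 41.7
```

{"api": "send_rows", "payload": {"steps": [[0, 0, 0, 0, -0.2], [0, 0, 0, 0, -0.2], [0, 0, 0, 0, -0.2]]}}

```text
time: 18.65
eef_pos: [0.4464, -0.1539, 0.1872]
tcp_rot: [0.677, 0.736, -0.0, -0.001]
contact_force: [-0.4, -0.9, -1.0]
opening: 0.503
finger_force: 41.7
```

Run:
```python
from h import *
s=ctrl.get_state();print(s['time'],s['eef_pos'],s['opening'])
rel((.548,-.325,.16),5.2)
```

```text
18.65 [ 0.44637922 -0.15394026  0.18717015] 0.5026630869533406
shift mm [-179.1   86.9   26.7] turn -0.3708435220468118 cur yaw 4.8 z [-0.002  0.001 -1.   ] q6 -0.63
```

{"api": "send_rows", "payload": {"steps": [[-0.04, 0.019, 0, -0.2, -0.2], [-0.08, 0.038, 0, -0.4, -0.2], [-0.12, 0.057, 0, -0.4, -0.2], [-0.15, 0.073, 0, -0.4, -0.2], [-0.17, 0.083, 0, -0.4, -0.2], [-0.1785, 0.087, 0, -0.4, -0.2], [-0.1785, 0.087, 0.01, -0.4, -0.2], [-0.1785, 0.087, 0.02, -0.4, -0.2], [-0.1785, 0.087, 0.03, -0.4, -0.2], [-0.1785, 0.087, 0.04, -0.4, -0.2], [-0.1785, 0.087, 0.045, -0.4, -0.2], [-0.1785, 0.087, 0.045, -0.4, -0.2]]}}

```text
time: 19.85
eef_pos: [0.5478, -0.3243, 0.1419]
tcp_rot: [0.674, 0.739, -0.0, -0.001]
contact_force: [-0.3, -0.5, -0.7]
opening: 0.506
finger_force: 41.7
```

Run:
```python
from h import *
s=ctrl.get_state();print(s['time'],s['eef_pos'],s['opening'])
rel((.548,-.3243,.0999),5.2)
```

```text
19.85 [ 0.54775675 -0.32426258  0.14185194] 0.5059931644713118
shift mm [-0.1  0.3 42. ] turn 0.055250267921579166 cur yaw 5.3 z [-0.002  0.002 -1.   ] q6 -0.79
```

{"api": "send_rows", "payload": {"steps": [[0, 0, 0.003, 0, -0.2], [0, 0, 0.006, 0, -0.2], [0, 0, 0.009, 0, -0.2], [0, 0, 0.012, 0, -0.2], [0, 0, 0.014, 0, -0.2], [0, 0, 0.014, 0, -0.2]]}}

```text
time: 20.45
eef_pos: [0.5483, -0.3249, 0.1288]
tcp_rot: [0.674, 0.739, -0.0, -0.0]
contact_force: [-0.9, -0.1, -1.3]
opening: 0.506
finger_force: 41.7
```

{"api": "send_rows", "payload": {"steps": [[0, 0, 0.003, 0, -0.2], [0, 0, 0.006, 0, -0.2], [0, 0, 0.009, 0, -0.2], [0, 0, 0.011, 0, -0.2], [0, 0, 0.011, 0, -0.2]]}}

```text
time: 20.95
eef_pos: [0.5483, -0.3249, 0.1177]
tcp_rot: [0.674, 0.739, -0.0, -0.0]
contact_force: [0.0, -0.1, -0.6]
opening: 0.503
finger_force: 41.7
```

{"api": "send_rows", "payload": {"steps": [[0, 0, 0.002, 0, -0.2], [0, 0, 0.004, 0, -0.2], [0, 0, 0.006, 0, -0.2], [0, 0, 0.008, 0, -0.2], [0, 0, 0.008, 0, -0.2]]}}

```text
time: 21.45
eef_pos: [0.5483, -0.3249, 0.1098]
tcp_rot: [0.674, 0.739, -0.0, -0.0]
contact_force: [0.4, -0.5, -1.5]
opening: 0.502
finger_force: 41.7
```

{"api": "send_rows", "payload": {"steps": [[0, 0, 0.002, 0, -0.2], [0, 0, 0.004, 0, -0.2], [0, 0, 0.006, 0, -0.2], [0, 0, 0.008, 0, -0.2], [0, 0, 0.009, 0, -0.2], [0, 0, 0.009, 0, -0.2]]}}

```text
time: 22.05
eef_pos: [0.5484, -0.325, 0.101]
tcp_rot: [0.674, 0.739, -0.0, -0.0]
contact_force: [0.6, 0.1, -1.8]
opening: 0.508
finger_force: 41.7
```

{"api": "send_rows", "payload": {"steps": [[0, 0, 0.001, 0, -0.2], [0, 0, 0.002, 0, -0.2], [0, 0, 0.003, 0, -0.2], [0, 0, 0.003, 0, -0.2]]}}

```text
time: 22.45
eef_pos: [0.5488, -0.3253, 0.0998]
tcp_rot: [0.674, 0.739, -0.0, 0.0]
contact_force: [-1.1, 1.7, 4.9]
opening: 0.503
finger_force: 42.3
```

{"api": "send_rows", "payload": {"steps": [[0, 0, -0.001, 0, 0.0], [0, 0, -0.001, 0, 0.3], [0, 0, -0.001, 0, 0.4], [0, 0, -0.001, 0, 0.4], [0, 0, -0.01, 0, 0.4], [0, 0, -0.03, 0, 0.4], [0, 0, -0.06, 0, 0.4], [0, 0, -0.1, 0, 0.4], [0, 0, -0.14, 0, 0.4], [0, 0, -0.16, 0, 0.4], [0, 0, -0.16, 0, 0.4], [0, 0, -0.16, 0, 0.4]]}}

```text
time: 23.65
eef_pos: [0.5484, -0.325, 0.2581]
tcp_rot: [0.674, 0.739, 0.0, 0.0]
contact_force: [-0.5, -0.0, -1.5]
opening: 0.699
finger_force: 0.0
```

Run:
```python
from h import *
a,s=snap('wrist','w9');print(s['time'],s['eef_pos'],s['opening'],s['contact_force'])
p=np.load('pics/w9.npy'); print('tip pred',proj('wrist',(.548,-.325,.179),p),'if 14mm high',proj('wrist',(.548,-.325,.193),p))
g=cv2.cvtColor(a,cv2.COLOR_RGB2GRAY); u,v=proj('wrist',(.548,-.325,.179),p).astype(int)
cv2.imwrite('pics/w9.png',a[:,:,::-1])
m=(g[v-40:v+40,u-40:u+40]>np.percentile(g[v-40:v+40,u-40:u+40],97)); ys,xs=np.nonzero(m); print('bright',np.median(xs)+u-40,np.median(ys)+v-40)
```

```text
23.65 [ 0.54837111 -0.32497875  0.25813814] 0.6993727479917441 [-0.48772961 -0.04256989 -1.46804511]
tip pred [254.38530506 189.59220082] if 14mm high [254.36396482 194.45755204]
bright 258.0 182.0
```

Run:
```python
from h import *
b,s=snap('side','s9'); a=cv2.imread('pics/side0.png')[:,:,::-1]
for z in(.117,.151,.179,.193,.28): print(z,proj('side',(.548,-.325,z)).round(1))
u=int(round(proj('side',(.548,-.325,.17))[0]))
for r in range(108,150): print(r,b[r,u-6:u+8:2].mean(1).mean().round() if 0 else [int(b[r,c].mean()) for c in range(u-14,u+16,4)],[int(a[r,c].mean()) for c in range(u-14,u+16,4)])
```

```text
0.117 [255.2 135.5]
0.151 [255.  126.2]
0.179 [254.9 118.5]
0.193 [254.8 114.5]
0.28 [254.4  89.1]
108 [202, 114, 110, 109, 113, 178, 201, 159] [209, 119, 116, 113, 117, 186, 210, 165]
109 [202, 168, 167, 164, 167, 195, 203, 180] [210, 176, 174, 171, 173, 202, 211, 186]
110 [203, 196, 195, 191, 192, 201, 202, 194] [211, 204, 203, 199, 201, 208, 209, 201]
111 [203, 203, 201, 198, 195, 194, 193, 191] [211, 211, 209, 206, 202, 201, 200, 201]
112 [201, 199, 196, 197, 189, 176, 177, 183] [209, 207, 205, 206, 197, 183, 184, 191]
113 [192, 181, 179, 185, 189, 169, 177, 188] [200, 187, 186, 192, 196, 177, 183, 196]
114 [167, 143, 146, 151, 188, 184, 189, 197] [173, 149, 152, 158, 195, 191, 196, 204]
115 [130, 112, 119, 119, 174, 196, 196, 198] [137, 117, 123, 123, 181, 203, 205, 206]
116 [107, 102, 108, 108, 154, 199, 199, 199] [111, 106, 112, 111, 160, 207, 207, 206]
117 [99, 100, 107, 118, 143, 199, 198, 197] [103, 105, 112, 114, 145, 208, 206, 205]
118 [97, 103, 107, 138, 143, 199, 198, 196] [102, 107, 112, 118, 134, 207, 207, 204]
119 [96, 105, 108, 154, 152, 199, 198, 195] [99, 110, 113
[... 1834 characters left out ...]
224, 175, 161, 224, 215, 158]
142 [115, 104, 104, 74, 72, 97, 108, 116] [142, 216, 227, 151, 141, 224, 223, 189]
143 [131, 110, 111, 79, 84, 107, 114, 123] [168, 223, 227, 130, 121, 223, 225, 202]
144 [134, 128, 117, 94, 105, 115, 128, 124] [169, 223, 227, 125, 115, 223, 223, 179]
145 [120, 142, 133, 118, 126, 133, 137, 110] [144, 209, 222, 136, 129, 219, 200, 138]
146 [106, 132, 151, 134, 136, 146, 124, 95] [116, 168, 202, 148, 144, 193, 155, 104]
147 [108, 111, 138, 126, 124, 133, 104, 93] [114, 126, 160, 137, 133, 150, 115, 99]
148 [125, 101, 113, 112, 108, 110, 95, 97] [131, 106, 122, 118, 116, 116, 100, 101]
149 [140, 95, 103, 104, 103, 99, 89, 98] [146, 99, 107, 108, 107, 104, 94, 100]
```

The side view puts the cone's tip at about row 118. Fully home predicts 118.5, and resting on the crossbar would be 114.5, so the cone is home. I'm handing in.

```bash
python3 -c "
from plant import ctrl
print(ctrl.sign_off())"
```

```text
the job is handed in; nothing more can be done
None
```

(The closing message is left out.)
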